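Make up the red and the blue table caddy from the seasoning stock

ROBOT

A 6-joint arm with a two-finger parallel gripper is mounted at the origin on a cart in front of the work surface, level with it; the furniture and walls round the work are solid. World frame = base frame: x ahead of the robot, y to its left, z up, the work surface at z = 0. Lengths are in m, angles in rad, forces in N, time in s.
With the tool pointing down it reaches from about 0.375 to 0.975 m from the base axis. Payload 3.8 kg.
Tool frame: the origin (TCP) lies on the centre line of the jaws, within the pads' length; the fingertips stand 17 mm ahead of it and the grasp point (between the pads) lies 2 mm behind it (bot.tip_extent is the distance from the TCP to the fingertips, in m); z points along the fingers, y is the line along which they close (so a half turn about z gives the same grasp; the last joint's range is limited). The gripper opens to 85 mm and grips with 20 to 120 N. Pads are 22 mm wide; open, the fingers measure 114 mm over their backs; the gripper's body (76 mm by 85 mm) begins 54 mm behind the grasp point. The pads swing forward as they close: fully open they stand 13 mm farther back than shut.
Start: joints at [1.099, 0.264, 1.604, -0, 1.274, -0.037], TCP at [0.284, 0.612, 0.248] pointing down, gripper open.
Joint ranges: [-2.63, 2.63], [-0.94, 2.18], [0.31, 2.57], [-1.31, 4.45], [0, 2.66], [-2.55, 2.55]. Speed limits (rad/s): [2.57, 2.57, 3.14, 3.14, 3.14, 3.14].

INTERFACE

Orientations are given as a rotation vector (axis times angle).
In Python, from workcell import readout, read_camera, finish_job, bot gives the robot as it stands.
- The arm moves only by the tool jog_arm, never from a script. Its argument "deltas" is one flat list of numbers, 7 for each row, row after row: the shift along the tool's x, y, z in m, then the turn, a rotation vector about the tool's x, y, z in degrees, then the gripper command: -1 is shut, 1 is fully open, values between are in proportion. A call has 1 to 8 rows; each row is the pose to reach, as a shift and turn from the pose commanded when the call began, along the tool's axes at that moment; what a row does not reach only later rows make up. A row lasts 1/10 s, in which the tool goes at most 50 mm and 8.59 degrees, less where a joint would pass 70% of its speed; a pose out of reach is approached as far as the arm can. A call with a gripper value outside its range is refused whole. The fingers move at their own pace and stop on an object; "squeeze" is the grip in N (left out, the last holds). Time passes only in rows, so rows that repeat a pose let the fingers close. It gives the time, the measured TCP pose, the force, the opening and the grip force at its end, in the units of the state.
- readout.read_state(): the state, without advancing time (a new reading comes with each control period).
- read_camera(name): name is "scene" or "top"; returns a dict with "color" (480x640x3 uint8, blue, green, red), "fx", "fy", "cx", "cy" (pixels), "origin" and "attitude" of the camera in the world. Camera axes: x right, y down, z forward; pixel columns grow to the right and rows downward; lengths in m; the calibration is good to about 2 mm. A picture is of the moment at which its call begins. There is no depth.
- finish_job(): hands the job in; it is judged then, once.
The state is a dict: "time": time; "q": joint angles; "joint_vel": joint speeds; "joint_torque": joint torques, N m; "tool_pos": TCP position; "tcp_rot": TCP orientation; "wrist_force": force on the tool from outside, world axes, zero at the start; "torque": the same for the moment, N m; "width": opening from 0.0 (shut) to 1.0 (fully open); "grip_force": force on a finger pad.
Only numpy, scipy, OpenCV 4.12 (cv2) and the standard library are available. Lean on these libraries where they do the work, as an engineer would, in place of code of your own. Each camera call takes 0.05 s, during which the arm holds its last target. There are 200 camera calls.

TASK

Make up the two table caddies before the stall opens. The red three-well caddy goes to the noodle table: stand the sauce bottle with the dark red cap in its wide well, and the white-capped spice jar and the salt shaker in its two narrow wells, either way round; the blue two-well caddy goes to the dumpling table: the black-capped bottle in its wide well and the gold-capped spice jar in its narrow one. Everything must stand upright on the bottom of its well with the caddies flat on the table, and the chilli jar and the tin stay where they are.

Things in the scene. Friction and masses are not known exactly. Their poses are not given: they have to be found in the camera images.
- red_caddy: Red plastic condiment caddy, three wells in a row, a wire loop at each end, 272 x 100 mm, 44 mm high (rims of the wells), loose, 0.9 kg. Wells: round cups, flat floor 8 mm above the table, wide one 80 mm across inside, narrow 64. Origin on the table under its centre, y along the row towards the wide well, z up. Well centres along y: wide +78 mm, narrow -8 mm and -86 mm, all at x = 0.
- blue_caddy: Blue plastic condiment caddy, two wells in a row, a wire loop at each end, 194 x 100 mm, 44 mm high (rims of the wells), loose, 0.9 kg. Wells: round cups, flat floor 8 mm above the table, wide one 80 mm across inside, narrow 64. Origin on the table under its centre, y along the row towards the wide well, z up. Well centres along y: wide +39 mm, narrow -47 mm, both at x = 0.
- soy_bottle_mid (a point): Sauce bottle with a dark red cap, dark contents and a white label with red, 60 mm diameter, 201 mm tall, 0.39 kg. Straight up to 100 mm, then it narrows to the cap, 28 mm across at the top; take it by the cap, where the fingers meet about 35 mm at 180 mm above its foot. Position: centre of its axis, half-way up; z axis up along it.
- vinegar_mid (a point): Clear bottle with a black cap and a red and white label, 62 mm diameter, 237 mm tall, 0.44 kg. Straight up to 120 mm, then it narrows to the cap, 28 mm across at the top; take it by the cap, where the fingers meet about 34 mm at 215 mm above its foot. Position: centre of its axis, half-way up; z axis up along it.
- pepper_mid (a point): White-capped spice jar with a blue and white label, rounded-square body 47 mm across the flats and 54 mm across the corners, 98 mm tall, the round white cap being the top 21 mm (46 mm across); 0.11 kg. Position: centre of its axis, half-way up; z axis up along it.
- five_spice_mid (a point): Gold-capped spice jar with a green label, 42 mm diameter, 106 mm tall, the round gold cap being the top 21 mm (41 mm across); 0.11 kg. Position: centre of its axis, half-way up; z axis up along it.
- salt_shaker_mid (a point): Glass salt shaker with a grey domed, pierced cap, 44 mm diameter, 90 mm tall, 0.1 kg. The cap is 34 mm across from 66 to 78 mm above the foot, rounded off above; take it there. Position: centre of its axis, half-way up; z axis up along it.
- chilli_jar_mid (a point): Chilli jar: pink and red contents, yellow and red label, silver-grey lid, 70 mm diameter, 112 mm tall, 0.6 kg. It belongs to neither caddy and stays where it is. Position: centre of its axis, half-way up; z axis up along it.
- milk_tin_mid (a point): Short tin with a red label and a bare metal top, 75 mm diameter, 58 mm tall, 0.26 kg. It belongs to neither caddy and stays where it is. Position: centre of its axis, half-way up; z axis up along it.
Things that resemble listed ones, but are neither listed nor needed, are in the scene too. Leave any orange look-alike of the part that bears pepper_mid alone.

How it is judged:
By the outcome, as a careful person would: the job done as asked, in the order asked, and still so for the second after the job is handed in, with the robot touching nothing.
It also fails if it takes over 128 s, if anything falls off the work surface, if the arm or the gripper's body presses on something with over 40 N, if the wrist force passes 120 N, or if a joint passes its speed limit or range.

## Working session

There is one attempt and no reset: what is moved stays moved. The work goes in short steps, Python scripts to look and compute and a tool call to move; the robot and the scene stay as the last step left them, time stands still between calls to the robot, and variables do not carry over. Pictures are saved under pics/ and viewed, at most 14 in all, crops included, and the job is handed in when it is done.

Besides the shell and the picture viewer there is one more tool, called after "Call:" in YAML: its name, and indented under it one key for each argument. jog_arm: Moves the arm, as the interface text tells. Its arguments: {"type":"object","properties":{"deltas":{"type":"array"},"squeeze":{"type":"number"}},"required":["deltas"]}

```bash
mkdir -p pics; ls; python3 - <<'E'
from workcell import readout, read_camera, bot
import cv2
print(readout.read_state()); print(bot.tip_extent)
for n in("scene","top"):
    c=read_camera(n); cv2.imwrite(f"pics/{n}0.png",c["color"]); print(n,{k:v for k,v in c.items() if k!="color"})
E
```

```text
pics
{'time': 0.0, 'q': array([ 1.09913868e+00,  2.64793823e-01,  1.60536585e+00,  3.67116672e-06,
        1.27367848e+00, -3.68852805e-02]), 'joint_vel': array([-0.00141297,  0.00021184,  0.00086363,  0.00183011, -0.00049132,
       -0.00067184]), 'joint_torque': array([ 1.21938028e-04, -5.15097535e+01, -3.67318797e+01, -1.39286576e-04,
        1.25929451e-02,  1.38718255e-05]), 'tool_pos': array([0.28399423, 0.61159802, 0.24693897]), 'tcp_rot': array([-0.67745131, -3.06709676,  0.0034118 ]), 'wrist_force': array([1.33463084, 0.93972822, 0.06694126]), 'torque': array([-0.00130781, -0.03224884, -0.01388826]), 'grip_force': 0.0, 'width': 0.9997947818277302}
0.017
scene {'fx': 477.0796586901286, 'fy': 477.0796586901286, 'cx': 316.49793756799113, 'cy': 229.46058979970798, 'origin': array([ 0.11527285, -0.85130533,  0.72349989]), 'attitude': array([-2.11641647,  0.49499518, -0.2510242 ])}
top {'fx': 617.7056275636693, 'fy': 617.7056275636693, 'cx': 326.802110069672, 'cy': 246.50326217403233, 'origin': array([0.22610052, 0.00984948, 1.61314225]), 'attitude': array([-2.13547862,  2.14290757, -0.20675782])}
```

View pics/scene0.png

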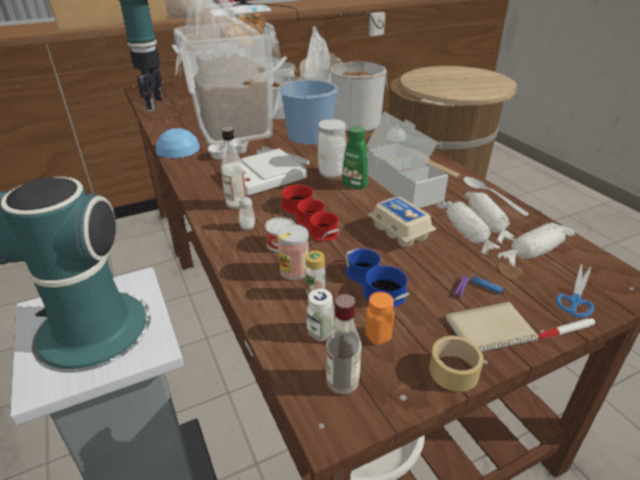

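View pics/top0.png

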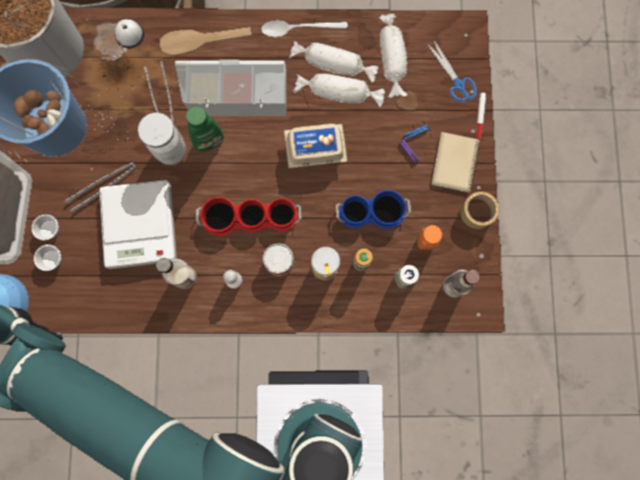

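```bash
cat > h.py <<'E'
import numpy as np, cv2
from scipy.spatial.transform import Rotation as R
from workcell import readout, read_camera
def px2w(c,u,v,z):
    "world point at height z seen at pixel (u,v)"
    d=R.from_rotvec(c["attitude"]).apply([(u-c["cx"])/c["fx"],(v-c["cy"])/c["fy"],1.])
    return c["origin"]+d*(z-c["origin"][2])/d[2]
def w2px(c,p):
    q=R.from_rotvec(c["attitude"]).inv().apply(np.array(p)-c["origin"])
    return np.array([c["fx"]*q[0]/q[2]+c["cx"],c["fy"]*q[1]/q[2]+c["cy"]])
def crop(c,u0,v0,u1,v1,s,name):
    im=cv2.resize(c["color"][v0:v1,u0:u1],None,fx=s,fy=s,interpolation=cv2.INTER_CUBIC)
    cv2.imwrite("pics/"+name,im); return im
E
python3 - <<'E'
from h import *
t=read_camera("top"); s=read_camera("scene")
crop(t,150,180,350,300,4,"t1.png"); crop(t,310,180,510,300,4,"t2.png")
crop(s,200,120,410,400,2,"s1.png")
E
```

```text
(no output)
```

View pics/t1.png

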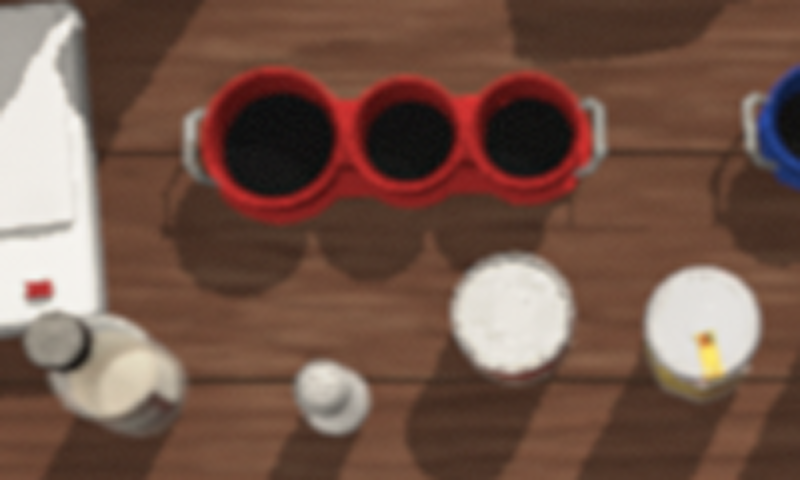

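View pics/t2.png

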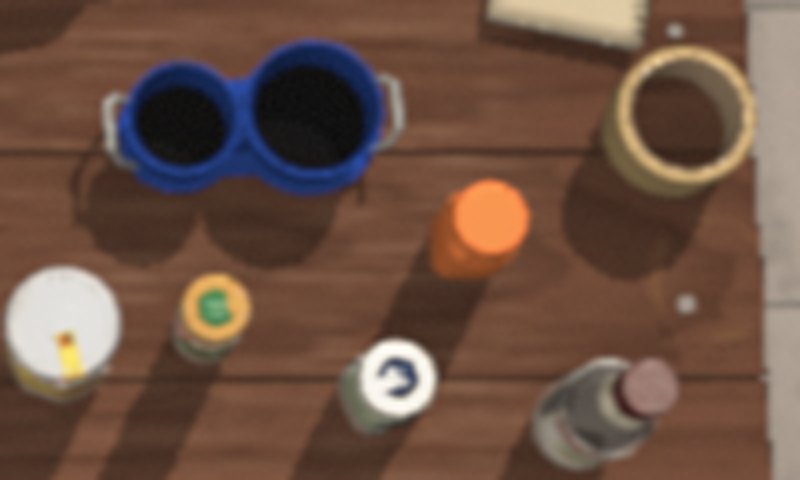

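View pics/s1.png

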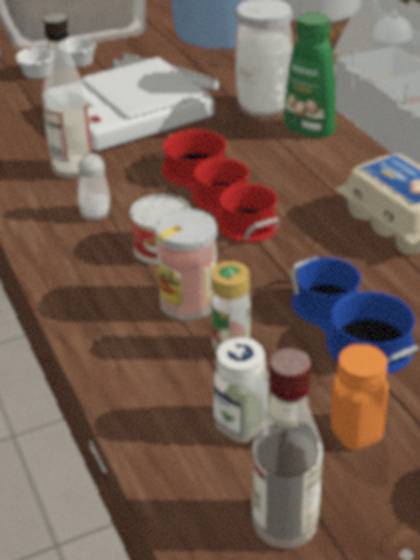

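```bash
python3 - <<'E'
from h import *
t=read_camera("top"); s=read_camera("scene")
for n,u,v,z,*q in [("redW",218,214.2,.044),("redN1",252,213.5,.044),("redN2",281.75,212.5,.044),("bluN",355,209.5,.044),("bluW",389,206.5,.044),
 ("vin",164.2,265.2,.237,228.5,130),("salt",230.5,276.2,.09,245.5,197),("gold",364,256.7,.106,315.5,256),("white",409.2,274.7,.098,320.5,295),("soy",472.5,277,.201,345.5,299),
 ("chilli",325.7,260,.112),("tin",278,258,.058),("orange",433,234,.098)]:
    p=px2w(t,u,v,z); print(n,p.round(4),px2w(s,*q,z).round(4) if q else "", "r",np.hypot(p[0],p[1]).round(3))
st=readout.read_state(); Rm=R.from_rotvec(st["tcp_rot"]).as_matrix(); print(Rm.round(3))
E
```

```text
redW [0.5871 0.261  0.044 ]  r 0.642
redN1 [0.5889 0.173  0.044 ]  r 0.614
redN2 [0.5915 0.0959 0.044 ]  r 0.599
bluN [ 0.5993 -0.095   0.044 ]  r 0.607
bluW [ 0.6073 -0.1841  0.044 ]  r 0.635
vin [0.4257 0.3473 0.237 ] [0.4282 0.3326 0.237 ] r 0.549
salt [0.4192 0.2188 0.09  ] [0.4233 0.2217 0.09  ] r 0.473
gold [ 0.4648 -0.1116  0.106 ] [ 0.4667 -0.1142  0.106 ] r 0.478
white [ 0.4207 -0.2236  0.098 ] [ 0.4249 -0.2223  0.098 ] r 0.476
soy [ 0.4017 -0.3543  0.201 ] [ 0.4056 -0.3526  0.201 ] r 0.536
chilli [ 0.4558 -0.0167  0.112 ]  r 0.456
tin [0.4695 0.1037 0.058 ]  r 0.481
orange [ 0.5233 -0.2864  0.098 ]  r 0.597
[[-0.907  0.421 -0.   ]
 [ 0.421  0.907 -0.001]
 [ 0.    -0.001 -1.   ]]
```

Call:
jog_arm:
  deltas: [-0.18,-0.14,-0.083,0,0,33,1,-0.369,-0.283,-0.083,0,0,65.1,1,-0.369,-0.283,-0.083,0,0,65.1,1,-0.369,-0.283,-0.083,0,0,65.1,1,-0.369,-0.283,-0.083,0,0,65.1,1,-0.369,-0.283,-0.083,0,0,65.1,1,-0.369,-0.283,-0.083,0,0,65.1,1,-0.369,-0.283,-0.083,0,0,65.1,1]

```text
time: 1.1
tool_pos: [0.4667, 0.2623, 0.3204]
tcp_rot: [2.227, 2.216, 0.001]
wrist_force: [1.5, -0.6, -0.3]
width: 1.001
grip_force: 0.0
```

Call:
jog_arm:
  deltas: [-0.4,0.0,0,0,0,0,1,-0.4,0,0,0,0,0,1,-0.4,0,0,0,0,0,1,-0.4,0,0,0,0,0,1,-0.4,0,0,0,0,0,1,-0.4,0,0,0,0,0,1,-0.4,0,0,0,0,0,1,-0.4,0,0,0,0,0,1]

```text
time: 1.9
tool_pos: [0.4657, -0.1379, 0.3203]
tcp_rot: [2.221, 2.22, 0.001]
wrist_force: [0.8, 0.4, -0.5]
width: 0.999
grip_force: 0.0
```

Call:
jog_arm:
  deltas: [-0.215,-0.064,0,0,0,0,1,-0.215,-0.064,0,0,0,0,1,-0.215,-0.064,0,0,0,0,1,-0.215,-0.064,0,0,0,0,1,-0.215,-0.064,0,0,0,0,1,-0.215,-0.064,0,0,0,0,1]

```text
time: 2.5
tool_pos: [0.4007, -0.3538, 0.3196]
tcp_rot: [2.227, 2.216, -0.002]
wrist_force: [-0.1, 0.3, 0.8]
width: 1.001
grip_force: 0.0
```

Call:
jog_arm:
  deltas: [0.0,0.003,0.14,0,0,0,1,0.0,0.003,0.14,0,0,0,1,0.0,0.003,0.14,0,0,0,1,0.0,0.003,0.14,0,0,0,1]

```text
time: 2.9
tool_pos: [0.4016, -0.3462, 0.1732]
tcp_rot: [-2.211, -2.213, -0.0]
wrist_force: [-1.2, 0.9, -0.6]
width: 0.999
grip_force: 0.0
```

Call:
jog_arm:
  deltas: [0,0,0,0,0,0,-1,0,0,0,0,0,0,-1,0,0,0,0,0,0,-1,0,0,0,0,0,0,-1,0,0,0,0,0,0,-1,0,0,0,0,0,0,-1,0,0,0,0,0,0,-1,0,0,0,0,0,0,-1]
  squeeze: 50

```text
time: 3.7
tool_pos: [0.4065, -0.3524, 0.1834]
tcp_rot: [2.218, 2.217, -0.0]
wrist_force: [-1.4, -0.7, 6.0]
width: 0.401
grip_force: 49.1
```

```bash
python3 - <<'E'
from h import *
t=read_camera("top"); s=read_camera("scene")
a=crop(t,390,200,520,320,4,"a.png"); b=crop(s,250,150,430,390,2,"b.png")
cv2.imwrite("pics/g1.png",np.hstack([a[:480],cv2.resize(b,(360,480))][:2])[:, :800] if 0 else np.hstack([cv2.resize(a,(430,480)),cv2.resize(b,(360,480))]))
E
```

```text
(no output)
```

View pics/g1.png

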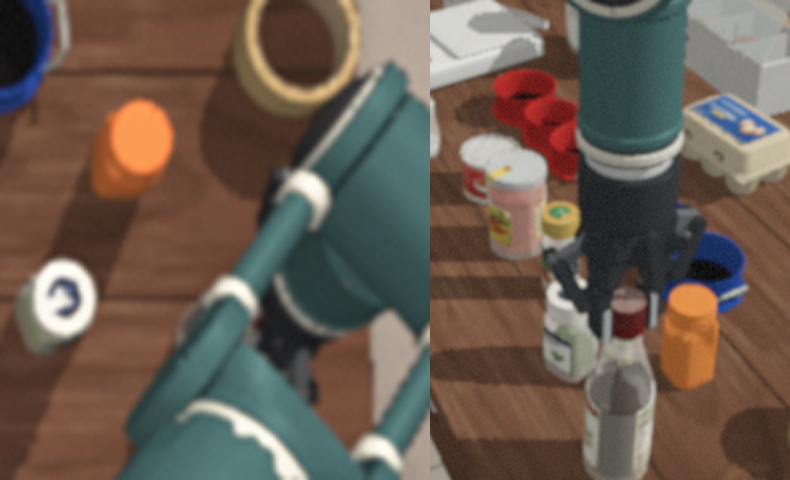

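Call:
jog_arm:
  deltas: [0,0,-0.01,0,0,0,-1,0,0,-0.03,0,0,0,-1,0,0,-0.06,0,0,0,-1,0,0,-0.09,0,0,0,-1,0,0,-0.12,0,0,0,-1,0,0,-0.14,0,0,0,-1,0,0,-0.15,0,0,0,-1,0,0,-0.15,0,0,0,-1]
  squeeze: 80

```text
time: 4.6
tool_pos: [0.4056, -0.3512, 0.3319]
tcp_rot: [2.219, 2.219, 0.0]
wrist_force: [-0.7, -1.1, -4.5]
width: 0.383
grip_force: 78.9
```

Call:
jog_arm:
  deltas: [0.01,0.004,0,0,0,0,-1,0.03,0.01,0,0,0,0,-1,0.065,0.02,0,0,0,0,-1,0.105,0.03,0,0,0,0,-1,0.145,0.045,0,0,0,0,-1,0.185,0.055,0,0,0,0,-1,0.225,0.068,0,0,0,0,-1,0.265,0.08,0,0,0,0,-1]

```text
time: 5.4
tool_pos: [0.4843, -0.0832, 0.3276]
tcp_rot: [-2.219, -2.219, 0.002]
wrist_force: [0.9, 0.2, -4.0]
width: 0.385
grip_force: 78.9
```

Call:
jog_arm:
  deltas: [0.04,0.012,0,0,0,0,-1,0.08,0.024,0,0,0,0,-1,0.12,0.036,0,0,0,0,-1,0.16,0.048,0,0,0,0,-1,0.2,0.06,0,0,0,0,-1,0.24,0.074,0,0,0,0,-1,0.275,0.085,0,0,0,0,-1,0.3,0.092,0,0,0,0,-1]

```text
time: 6.2
tool_pos: [0.5761, 0.2172, 0.327]
tcp_rot: [-2.218, -2.221, 0.005]
wrist_force: [0.6, 0.6, -2.8]
width: 0.389
grip_force: 78.9
```

Call:
jog_arm:
  deltas: [0.02,0.006,0,0,0,0,-1,0.032,0.01,0,0,0,0,-1,0.038,0.011,0,0,0,0,-1,0.04,0.011,0,0,0,0,-1,0.04,0.011,0,0,0,0,-1,0.04,0.011,0,0,0,0,-1]

```text
time: 6.8
tool_pos: [0.5882, 0.2531, 0.3301]
tcp_rot: [2.223, 2.22, -0.0]
wrist_force: [0.7, -0.6, -3.0]
width: 0.389
grip_force: 78.9
```

```bash
python3 - <<'E'
from h import *
t=read_camera("top"); s=read_camera("scene")
a=crop(t,170,170,350,330,2,"a.png"); b=crop(s,220,60,420,260,2,"b.png")
cv2.imwrite("pics/g2.png",np.hstack([cv2.resize(a,(390,400)),b]))
st=readout.read_state();print(st["tool_pos"],st["tcp_rot"],st["width"])
E
```

```text
[0.58827079 0.25318743 0.33023811] [2.22267320e+00 2.21969254e+00 3.84647572e-04] 0.38657725526923375
```

View pics/g2.png

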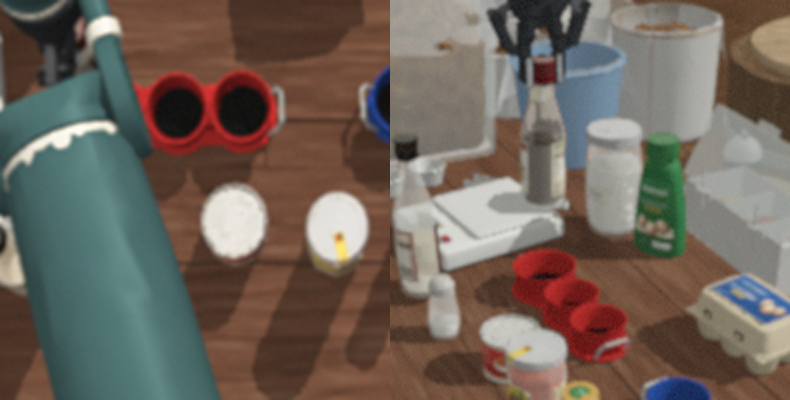

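Call:
jog_arm:
  deltas: [0.007,0.001,0.02,0,0,0,-1,0.007,0.001,0.05,0,0,0,-1,0.007,0.001,0.08,0,0,0,-1,0.007,0.001,0.105,0,0,0,-1,0.007,0.001,0.12,0,0,0,-1,0.007,0.001,0.13,0,0,0,-1,0.007,0.001,0.13,0,0,0,-1,0.007,0.001,0.13,0,0,0,-1]

```text
time: 7.7
tool_pos: [0.59, 0.2613, 0.2012]
tcp_rot: [2.221, 2.22, 0.003]
wrist_force: [-0.6, 0.3, -3.7]
width: 0.385
grip_force: 79.0
```

```bash
python3 - <<'E'
from h import *
t=read_camera("top"); s=read_camera("scene")
b=crop(s,240,100,380,260,4,"b.png")
cv2.imwrite("pics/g3.png",b[:600])
for z in (0,.008,.02): print(w2px(s,(.589,.26,z)))
print(w2px(s,(.588,.253,.147)), "predicted foot in g2 (saw 297,162)")
E
```

```text
[297.62602508 204.9037077 ]
[297.54056271 202.56439943]
[297.41134296 199.02734778]
[296.66392465 160.45520564] predicted foot in g2 (saw 297,162)
```

View pics/g3.png

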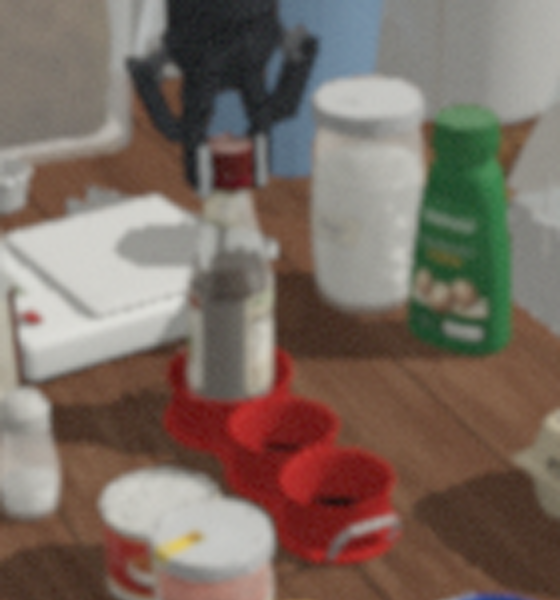

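Call:
jog_arm:
  deltas: [0,0,0.004,0,0,0,-1,0,0,0.008,0,0,0,-1,0,0,0.008,0,0,0,-1,0,0,0.008,0,0,0,-1]

```text
time: 8.2
tool_pos: [0.5892, 0.2611, 0.1919]
tcp_rot: [2.222, 2.221, 0.0]
wrist_force: [0.4, 0.1, -3.5]
width: 0.384
grip_force: 79.0
```

Call:
jog_arm:
  deltas: [0,0,0.003,0,0,0,-1,0,0,0.003,0,0,0,-1,0,0,0.003,0,0,0,-1]

```text
time: 8.5
tool_pos: [0.5899, 0.2618, 0.1918]
tcp_rot: [2.221, 2.221, 0.004]
wrist_force: [-3.4, 0.2, 8.0]
width: 0.385
grip_force: 81.2
```

Call:
jog_arm:
  deltas: [0,0,0,0,0,0,0.3,0,0,0,0,0,0,1,0,0,0,0,0,0,1,0,0,0,0,0,0,1,0,0,-0.04,0,0,0,1,0,0,-0.09,0,0,0,1,0,0,-0.14,0,0,0,1,0,0,-0.14,0,0,0,1]
  squeeze: 40

```text
time: 9.3
tool_pos: [0.593, 0.2626, 0.3393]
tcp_rot: [2.217, 2.217, 0.023]
wrist_force: [0.8, 0.1, 0.9]
width: 1.002
grip_force: 0.0
```

Call:
jog_arm:
  deltas: [-0.385,-0.135,0,0,0,0,1,-0.385,-0.135,0,0,0,0,1,-0.385,-0.135,0,0,0,0,1,-0.385,-0.135,0,0,0,0,1,-0.385,-0.135,0,0,0,0,1,-0.385,-0.135,0,0,0,0,1,-0.385,-0.135,0,0,0,0,1,-0.385,-0.135,0,0,0,0,1]

```text
time: 10.1
tool_pos: [0.4558, -0.118, 0.3289]
tcp_rot: [2.221, 2.221, 0.001]
wrist_force: [1.7, -0.9, 0.2]
width: 1.003
grip_force: 0.0
```

Call:
jog_arm:
  deltas: [-0.04,-0.013,0,0,0,0,1,-0.08,-0.026,0,0,0,0,1,-0.095,-0.03,0,0,0,0,1,-0.1,-0.033,0,0,0,0,1,-0.1,-0.033,0,0,0,0,1,-0.1,-0.033,0,0,0,0,1]

```text
time: 10.7
tool_pos: [0.424, -0.2155, 0.3288]
tcp_rot: [-2.221, -2.222, -0.001]
wrist_force: [0.0, -0.5, 0.2]
width: 1.004
grip_force: 0.0
```

Call:
jog_arm:
  deltas: [0,0,0.05,0,0,0,1,0,0,0.1,0,0,0,1,0,0,0.15,0,0,0,1,0,0,0.18,0,0,0,1,0,0,0.18,0,0,0,1,0,0,0.18,0,0,0,1,0,0,0.18,0,0,0,1]

```text
time: 11.4
tool_pos: [0.4259, -0.2168, 0.1515]
tcp_rot: [2.217, 2.219, 0.002]
wrist_force: [0.9, -0.3, 0.7]
width: 0.998
grip_force: 0.0
```

Call:
jog_arm:
  deltas: [-0.006,-0.002,0.03,0,0,0,1,-0.006,-0.002,0.05,0,0,0,1,-0.006,-0.002,0.057,0,0,0,1,-0.006,-0.002,0.057,0,0,0,1]

```text
time: 11.8
tool_pos: [0.4224, -0.2225, 0.0927]
tcp_rot: [2.221, 2.221, 0.0]
wrist_force: [-0.6, 0.1, -0.0]
width: 1.0
grip_force: 0.0
```

Call:
jog_arm:
  deltas: [0,0,0,0,0,0,-1,0,0,0,0,0,0,-1,0,0,0,0,0,0,-1,0,0,0,0,0,0,-1,0,0,0,0,0,0,-1,0,0,0,0,0,0,-1]
  squeeze: 35

```text
time: 12.4
tool_pos: [0.4227, -0.2229, 0.0934]
tcp_rot: [2.22, 2.22, 0.001]
wrist_force: [-1.3, 0.2, 5.5]
width: 0.521
grip_force: 35.2
```

```bash
python3 - <<'E'
from h import *
s=read_camera("scene"); b=crop(s,260,200,400,350,4,"g4.png")
E
```

```text
(no output)
```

View pics/g4.png

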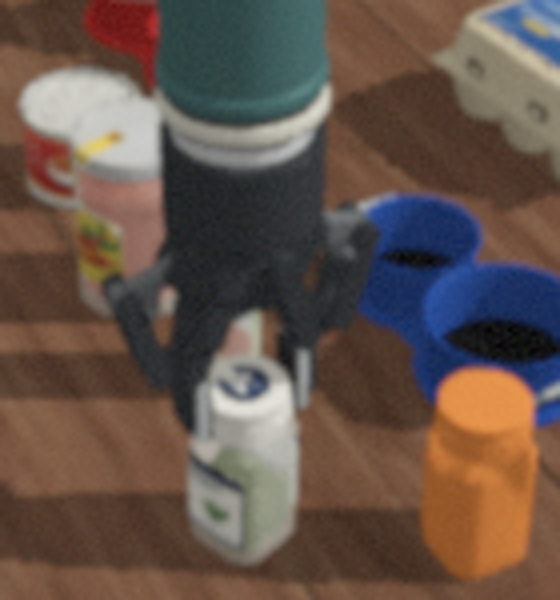

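Call:
jog_arm:
  deltas: [0,0,-0.01,0,0,0,-1,0,0,-0.04,0,0,0,-1,0,0,-0.08,0,0,0,-1,0,0,-0.12,0,0,0,-1,0,0,-0.14,0,0,0,-1,0,0,-0.14,0,0,0,-1,0.01,0.005,-0.14,0,0,0,-1,0.03,0.013,-0.14,0,0,0,-1]
  squeeze: 45

```text
time: 13.25
tool_pos: [0.4336, -0.1917, 0.2298]
tcp_rot: [-2.222, -2.217, 0.002]
wrist_force: [0.2, 0.4, -1.6]
width: 0.515
grip_force: 46.2
```

Call:
jog_arm:
  deltas: [0.035,0.015,0,0,0,0,-1,0.075,0.032,0,0,0,0,-1,0.115,0.048,0,0,0,0,-1,0.155,0.065,0,0,0,0,-1,0.195,0.082,0,0,0,0,-1,0.235,0.099,0,0,0,0,-1,0.275,0.116,0,0,0,0,-1,0.31,0.131,0,0,0,0,-1]

```text
time: 14.05
tool_pos: [0.5644, 0.1205, 0.2286]
tcp_rot: [-2.218, -2.22, 0.006]
wrist_force: [0.1, -0.2, -0.2]
width: 0.519
grip_force: 46.1
```

Call:
jog_arm:
  deltas: [0.03,0.012,0,0,0,0,-1,0.045,0.018,0,0,0,0,-1,0.055,0.022,0,0,0,0,-1,0.057,0.024,0,0,0,0,-1,0.057,0.024,0,0,0,0,-1,0.057,0.024,0,0,0,0,-1]

```text
time: 14.65
tool_pos: [0.5895, 0.1735, 0.2317]
tcp_rot: [-2.223, -2.22, 0.001]
wrist_force: [-0.1, 0.4, -1.2]
width: 0.522
grip_force: 46.2
```

Call:
jog_arm:
  deltas: [0,0.001,0.03,0,0,0,-1,0,0.001,0.06,0,0,0,-1,0,0.001,0.075,0,0,0,-1,0,0.001,0.08,0,0,0,-1,0,0.001,0.08,0,0,0,-1,0,0.001,0.08,0,0,0,-1]

```text
time: 15.25
tool_pos: [0.5919, 0.1747, 0.1535]
tcp_rot: [2.221, 2.22, 0.003]
wrist_force: [1.0, -0.0, -0.9]
width: 0.52
grip_force: 46.2
```

```bash
python3 - <<'E'
from h import *
s=read_camera("scene"); b=crop(s,240,110,380,260,4,"g5.png")
E
```

```text
(no output)
```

View pics/g5.png

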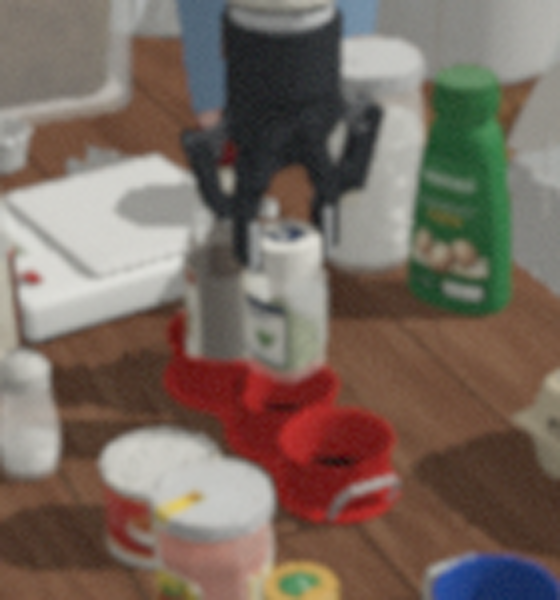

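Call:
jog_arm:
  deltas: [0,0,0.025,0,0,0,-1,0,0,0.04,0,0,0,-1,0,0,0.048,0,0,0,-1,0,0,0.048,0,0,0,-1,0,0,0.048,0,0,0,-1]

```text
time: 15.8
tool_pos: [0.5911, 0.1748, 0.1043]
tcp_rot: [2.222, 2.221, 0.0]
wrist_force: [-0.1, -0.1, -0.6]
width: 0.519
grip_force: 46.1
```

Call:
jog_arm:
  deltas: [0,0,0.003,0,0,0,-1,0,0,0.003,0,0,0,-1,0,0,0.003,0,0,0,-1]

```text
time: 16.1
tool_pos: [0.5915, 0.1748, 0.1016]
tcp_rot: [2.221, 2.221, 0.002]
wrist_force: [0.4, 0.4, -0.5]
width: 0.52
grip_force: 46.1
```

Call:
jog_arm:
  deltas: [0,0,0.002,0,0,0,-1,0,0,0.002,0,0,0,-1]

```text
time: 16.3
tool_pos: [0.5917, 0.1751, 0.1015]
tcp_rot: [2.221, 2.221, 0.003]
wrist_force: [-3.1, -0.5, 10.5]
width: 0.519
grip_force: 47.3
```

Call:
jog_arm:
  deltas: [0,0,0,0,0,0,0.3,0,0,0,0,0,0,0.7,0,0,0,0,0,0,0.7,0,0,0,0,0,0,0.7,0,0,-0.04,0,0,0,0.7,0,0,-0.09,0,0,0,0.7,0,0,-0.14,0,0,0,1,0,0,-0.15,0,0,0,1]

```text
time: 17.1
tool_pos: [0.5946, 0.1756, 0.2569]
tcp_rot: [2.217, 2.217, 0.017]
wrist_force: [0.4, 0.7, 1.1]
width: 1.0
grip_force: 0.0
```

Call:
jog_arm:
  deltas: [0.01,-0.045,0,0,0,0,1,0.02,-0.09,0,0,0,0,1,0.035,-0.135,0,0,0,0,1,0.045,-0.17,0,0,0,0,1,0.045,-0.17,0.04,0,0,0,1,0.045,-0.17,0.09,0,0,0,1,0.045,-0.17,0.12,0,0,0,1,0.045,-0.17,0.12,0,0,0,1]

```text
time: 17.9
tool_pos: [0.4162, 0.2177, 0.1235]
tcp_rot: [-2.219, -2.219, 0.017]
wrist_force: [-0.6, 0.5, 0.4]
width: 1.003
grip_force: 0.0
```

Call:
jog_arm:
  deltas: [0,0,0,0,0,0,1,0,0,0,0,0,0,1]

```text
time: 18.1
tool_pos: [0.4226, 0.2204, 0.1309]
tcp_rot: [2.221, 2.22, 0.005]
wrist_force: [0.4, -0.5, 0.5]
width: 1.001
grip_force: 0.0
```

```bash
python3 - <<'E'
from h import *
s=read_camera("scene"); b=crop(s,170,120,310,260,4,"g6.png")
print(readout.read_state()["tool_pos"])
E
```

```text
[0.42280889 0.22048373 0.13126108]
```

View pics/g6.png

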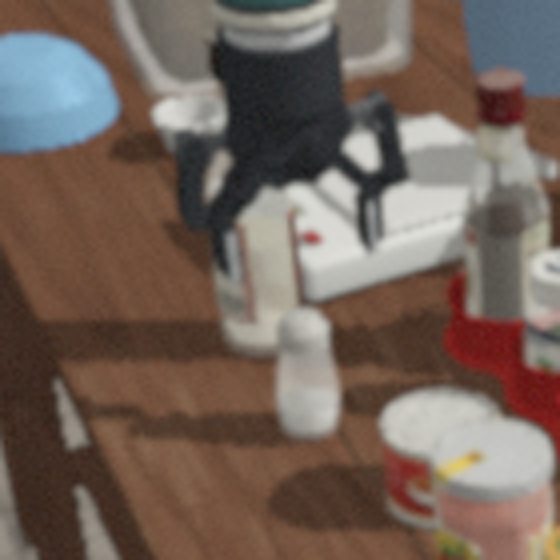

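Call:
jog_arm:
  deltas: [0,0,0.03,0,0,0,1,0,0,0.05,0,0,0,1,0,0,0.052,0,0,0,1,0,0,0.052,0,0,0,1]

```text
time: 18.55
tool_pos: [0.4217, 0.22, 0.078]
tcp_rot: [2.221, 2.221, 0.002]
wrist_force: [0.5, -1.1, 0.4]
width: 1.002
grip_force: 0.0
```

Call:
jog_arm:
  deltas: [0,0,0,0,0,0,-1,0,0,0,0,0,0,-1,0,0,0,0,0,0,-1,0,0,0,0,0,0,-1,0,0,0,0,0,0,-1,0,0,0,0,0,0,-1,0,0,0,0,0,0,-1]
  squeeze: 35

```text
time: 19.25
tool_pos: [0.4213, 0.2201, 0.0779]
tcp_rot: [2.222, 2.221, 0.002]
wrist_force: [-1.4, -0.7, 5.0]
width: 0.38
grip_force: 33.9
```

Call:
jog_arm:
  deltas: [0,0,-0.01,0,0,0,-1,0,0,-0.04,0,0,0,-1,0,0,-0.08,0,0,0,-1,0,0,-0.115,0,0,0,-1,0,0,-0.13,0,0,0,-1,-0.01,0.013,-0.13,0,0,0,-1,-0.028,0.038,-0.13,0,0,0,-1,-0.05,0.07,-0.13,0,0,0,-1]
  squeeze: 45

```text
time: 20.05
tool_pos: [0.4907, 0.1697, 0.2077]
tcp_rot: [-2.219, -2.223, -0.001]
wrist_force: [0.6, 0.4, -0.2]
width: 0.376
grip_force: 44.3
```

Call:
jog_arm:
  deltas: [-0.022,0.03,0,0,0,0,-1,-0.044,0.06,0,0,0,0,-1,-0.061,0.083,0,0,0,0,-1,-0.071,0.097,0,0,0,0,-1,-0.074,0.1,0,0,0,0,-1,-0.074,0.101,0,0,0,0,-1,-0.074,0.101,0,0,0,0,-1]

```text
time: 20.75
tool_pos: [0.5908, 0.0964, 0.2067]
tcp_rot: [-2.22, -2.221, 0.001]
wrist_force: [-0.2, -0.4, -1.4]
width: 0.376
grip_force: 44.3
```

Call:
jog_arm:
  deltas: [0,0.002,0.03,0,0,0,-1,0,0.002,0.065,0,0,0,-1,0,0.002,0.095,0,0,0,-1,0,0.002,0.11,0,0,0,-1,0,0.002,0.116,0,0,0,-1,0,0.002,0.116,0,0,0,-1,0,0.002,0.116,0,0,0,-1]

```text
time: 21.45
tool_pos: [0.5951, 0.096, 0.0926]
tcp_rot: [2.22, 2.22, 0.003]
wrist_force: [-0.4, 0.2, -0.4]
width: 0.376
grip_force: 44.3
```

Call:
jog_arm:
  deltas: [0,0,0.003,0,0,0,-1,0,0,0.003,0,0,0,-1,0,0,0.003,0,0,0,-1]

```text
time: 21.75
tool_pos: [0.5943, 0.0957, 0.0886]
tcp_rot: [2.221, 2.221, 0.001]
wrist_force: [0.0, -0.6, -1.1]
width: 0.375
grip_force: 44.3
```

Call:
jog_arm:
  deltas: [0,0,0.003,0,0,0,-1,0,0,0.003,0,0,0,-1,0,0,0.003,0,0,0,-1]

```text
time: 22.05
tool_pos: [0.5946, 0.0957, 0.086]
tcp_rot: [2.221, 2.22, 0.002]
wrist_force: [-1.5, 0.7, 5.7]
width: 0.374
grip_force: 45.2
```

```bash
python3 - <<'E'
from h import *
s=read_camera("scene"); b=crop(s,200,110,360,260,4,"g7.png")
E
```

```text
(no output)
```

View pics/g7.png

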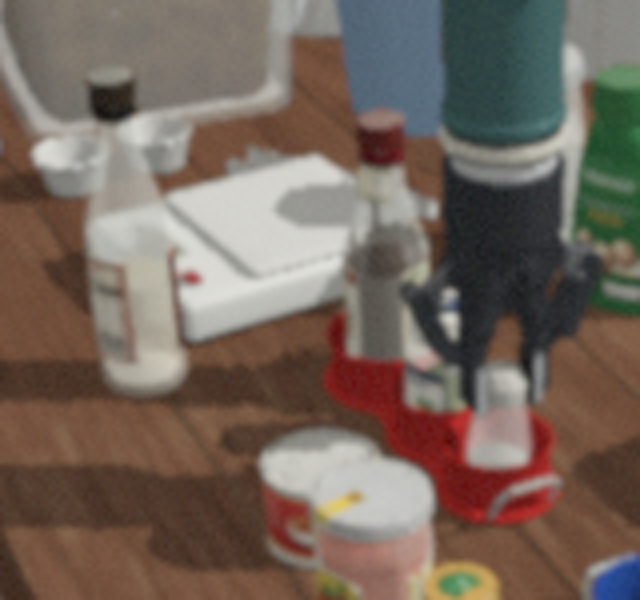

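Call:
jog_arm:
  deltas: [0,0,0,0,0,0,0.2,0,0,0,0,0,0,0.7,0,0,0,0,0,0,0.7,0,0,0,0,0,0,0.7,0,0,-0.04,0,0,0,0.7,0,0,-0.09,0,0,0,0.7,0,0,-0.14,0,0,0,1,0,0,-0.19,0,0,0,1]

```text
time: 22.9
tool_pos: [0.5934, 0.0956, 0.2764]
tcp_rot: [-2.221, -2.221, 0.001]
wrist_force: [0.6, -1.0, 0.5]
width: 1.001
grip_force: 0.0
```

Call:
jog_arm:
  deltas: [0,0,-0.06,0,0,0,1,0,0,-0.06,0,0,0,1,0,0,-0.06,0,0,0,1]

```text
time: 23.2
tool_pos: [0.5953, 0.0958, 0.3385]
tcp_rot: [2.219, 2.218, 0.008]
wrist_force: [-0.3, -0.3, -0.4]
width: 0.999
grip_force: 0.0
```

```bash
python3 - <<'E'
from h import *
t=read_camera("top"); s=read_camera("scene")
print("scene cap",px2w(s,227.5,129,.237),"foot",px2w(s,235.7,204,0))
for y in (.333,.340,.347): print(y,"scene",w2px(s,(.427,y,.237)),w2px(s,(.427,y,0)),"top",w2px(t,(.427,y,.237)),w2px(t,(.427,y,0)))
a=crop(t,150,235,250,305,4,"a.png"); b=crop(s,205,115,265,215,4,"b.png")
cv2.imwrite("pics/g8.png",np.hstack([cv2.copyMakeBorder(a,0,120,0,0,0),b]))
E
```

```text
scene cap [0.42790504 0.3405837  0.237     ] foot [0.4274873  0.34787635 0.        ]
0.333 scene [228.0253664  130.03039561] [237.1227915  206.35803412] top [170.62368642 264.62796835] [191.47259847 277.66249892]
0.34 scene [227.23834792 129.13407341] [236.37589913 205.26192327] top [167.48372342 264.6353391 ] [188.78760729 277.66989451]
0.347 scene [226.45776835 128.24508436] [235.63454509 204.17394028] top [164.34314732 264.64271129] [186.10216752 277.67729133]
```

View pics/g8.png

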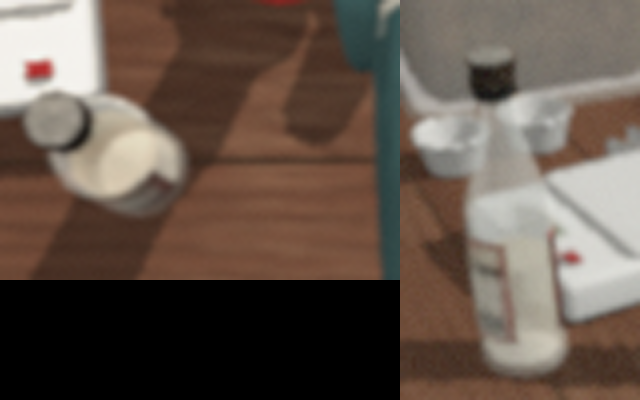

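Call:
jog_arm:
  deltas: [0.04,-0.027,0,0,0,0,1,0.08,-0.054,0,0,0,0,1,0.12,-0.08,0,0,0,0,1,0.16,-0.107,0,0,0,0,1,0.2,-0.134,0,0,0,0,1,0.235,-0.157,0,0,0,0,1,0.25,-0.167,0,0,0,0,1,0.25,-0.167,0,0,0,0,1]

```text
time: 24.1
tool_pos: [0.4241, 0.3469, 0.3312]
tcp_rot: [-2.216, -2.224, 0.009]
wrist_force: [0.3, -0.6, -0.9]
width: 1.0
grip_force: 0.0
```

Call:
jog_arm:
  deltas: [0,0,0.03,0,0,0,1,0,0,0.06,0,0,0,1,0,0,0.06,0,0,0,1,0,0,0.06,0,0,0,1,0,0,0.06,0,0,0,1]

```text
time: 24.6
tool_pos: [0.4278, 0.3455, 0.2759]
tcp_rot: [2.222, 2.22, 0.002]
wrist_force: [0.1, 0.3, 0.5]
width: 1.002
grip_force: 0.0
```

```bash
python3 - <<'E'
from h import *
print(readout.read_state()["tool_pos"])
s=read_camera("scene"); b=crop(s,185,80,285,220,4,"g9.png")
E
```

```text
[0.42777441 0.34550308 0.27585525]
```

View pics/g9.png

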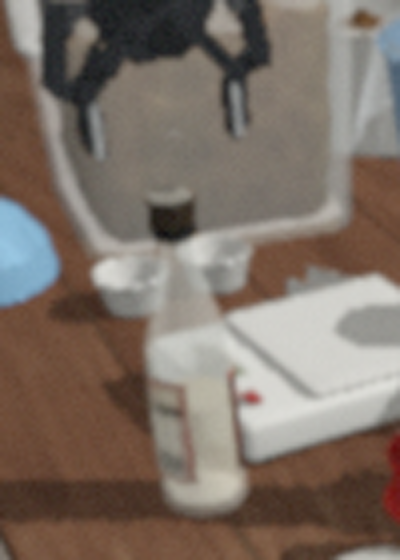

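Call:
jog_arm:
  deltas: [0,0,0.03,0,0,0,1,0,0,0.055,0,0,0,1,0,0,0.063,0,0,0,1,0,0,0.063,0,0,0,1,0,0,0.063,0,0,0,1]

```text
time: 25.15
tool_pos: [0.4278, 0.3463, 0.2136]
tcp_rot: [2.222, 2.221, 0.004]
wrist_force: [-0.2, -0.1, 0.4]
width: 1.0
grip_force: 0.0
```

Call:
jog_arm:
  deltas: [0,0,0,0,0,0,-1,0,0,0,0,0,0,-1,0,0,0,0,0,0,-1,0,0,0,0,0,0,-1,0,0,0,0,0,0,-1,0,0,0,0,0,0,-1,0,0,0,0,0,0,-1]
  squeeze: 60

```text
time: 25.85
tool_pos: [0.4271, 0.3461, 0.2133]
tcp_rot: [-2.222, -2.221, -0.002]
wrist_force: [-2.2, -0.6, 6.4]
width: 0.405
grip_force: 58.9
```

Call:
jog_arm:
  deltas: [0,0,-0.01,0,0,0,-1,0,0,-0.03,0,0,0,-1,0,0,-0.06,0,0,0,-1,0,0,-0.09,0,0,0,-1,0,0,-0.12,0,0,0,-1,0,0,-0.135,0,0,0,-1,0,0,-0.14,0,0,0,-1,-0.01,0.003,-0.14,0,0,0,-1]
  squeeze: 80

```text
time: 26.65
tool_pos: [0.4295, 0.3362, 0.3512]
tcp_rot: [-2.219, -2.222, 0.0]
wrist_force: [-0.1, 0.3, -6.2]
width: 0.392
grip_force: 79.2
```

Call:
jog_arm:
  deltas: [-0.02,0.007,0,0,0,0,-1,-0.053,0.018,0,0,0,0,-1,-0.09,0.031,0,0,0,0,-1,-0.128,0.045,0,0,0,0,-1,-0.166,0.058,0,0,0,0,-1,-0.204,0.071,0,0,0,0,-1,-0.242,0.084,0,0,0,0,-1,-0.28,0.097,0,0,0,0,-1]

```text
time: 27.45
tool_pos: [0.5258, 0.0532, 0.349]
tcp_rot: [-2.22, -2.219, 0.006]
wrist_force: [1.4, 0.7, -4.8]
width: 0.392
grip_force: 79.3
```

Call:
jog_arm:
  deltas: [-0.038,0.013,0,0,0,0,-1,-0.076,0.027,0,0,0,0,-1,-0.114,0.04,0,0,0,0,-1,-0.152,0.053,0,0,0,0,-1,-0.187,0.065,0,0,0,0,-1,-0.215,0.075,0,0,0,0,-1,-0.23,0.08,0,0,0,0,-1,-0.238,0.083,0,0,0,0,-1]

```text
time: 28.25
tool_pos: [0.6088, -0.1839, 0.3492]
tcp_rot: [-2.221, -2.216, 0.003]
wrist_force: [0.8, 0.4, -6.0]
width: 0.395
grip_force: 79.4
```

Call:
jog_arm:
  deltas: [0,0,0,0,0,0,-1,0,0,0,0,0,0,-1,0,0,0,0,0,0,-1]

```text
time: 28.55
tool_pos: [0.6095, -0.1809, 0.352]
tcp_rot: [-2.22, -2.222, -0.001]
wrist_force: [-0.0, 0.5, -4.7]
width: 0.397
grip_force: 79.4
```

```bash
python3 - <<'E'
from h import *
t=read_camera("top"); s=read_camera("scene")
a=np.linspace(0,2*np.pi,100)
for nm,c,box in(("scene0",s,(335,240,420,310)),("top0",t,(330,180,415,235))):
    im=cv2.imread(f"pics/{nm}.png"); x0,y0,x1,y1=box
    sub=im[y0:y1,x0:x1].astype(int); m=(sub[...,0]-sub[...,2]>50)
    ys,xs=np.nonzero(m); print(nm,"blue bbox",xs.min()+x0,xs.max()+x0,ys.min()+y0,ys.max()+y0)
    P=np.array([w2px(c,(cx+.043*np.cos(k)*r,cy+.043*np.sin(k)*r,.044)) for cx,cy,r in((.610,-.1825,1),(.602,-.097,.82)) for k in a])
    print("pred rims bbox",P.min(0),P.max(0))
E
```

```text
scene0 blue bbox 346 406 249 305
pred rims bbox [349.392982   248.57444578] [407.06570997 290.2643413 ]
top0 blue bbox 340 404 190 227
pred rims bbox [342.26233453 189.57260591] [404.78433649 221.71319515]
```

Call:
jog_arm:
  deltas: [-0.0015,0,0.02,0,0,0,-1,-0.0015,0,0.05,0,0,0,-1,-0.0015,0,0.07,0,0,0,-1,-0.0015,0,0.079,0,0,0,-1,-0.0015,0,0.079,0,0,0,-1,-0.0015,0,0.079,0,0,0,-1]

```text
time: 29.25
tool_pos: [0.6104, -0.1837, 0.2742]
tcp_rot: [2.22, 2.221, 0.001]
wrist_force: [0.9, -0.8, -5.5]
width: 0.398
grip_force: 79.5
```

Call:
jog_arm:
  deltas: [0.001,0,0.02,0,0,0,-1,0.001,0,0.036,0,0,0,-1,0.001,0,0.046,0,0,0,-1,0.001,0,0.046,0,0,0,-1,0.001,0,0.046,0,0,0,-1]

```text
time: 29.75
tool_pos: [0.6098, -0.1829, 0.2269]
tcp_rot: [-2.222, -2.221, 0.0]
wrist_force: [-0.6, 0.4, -5.2]
width: 0.398
grip_force: 79.5
```

Call:
jog_arm:
  deltas: [0,0,0.003,0,0,0,-1,0,0,0.003,0,0,0,-1,0,0,0.003,0,0,0,-1]

```text
time: 30.05
tool_pos: [0.61, -0.183, 0.2244]
tcp_rot: [2.221, 2.221, 0.001]
wrist_force: [-0.1, 0.4, -6.0]
width: 0.394
grip_force: 79.4
```

Call:
jog_arm:
  deltas: [0,0,0.003,0,0,0,-1,0,0,0.003,0,0,0,-1,0,0,0.003,0,0,0,-1]

```text
time: 30.35
tool_pos: [0.6103, -0.183, 0.2216]
tcp_rot: [2.221, 2.22, 0.001]
wrist_force: [0.1, -0.2, -2.5]
width: 0.397
grip_force: 79.9
```

Call:
jog_arm:
  deltas: [0,0,0.002,0,0,0,-1,0,0,0.002,0,0,0,-1]

```text
time: 30.55
tool_pos: [0.6107, -0.1836, 0.2215]
tcp_rot: [2.219, 2.219, 0.001]
wrist_force: [-0.7, -1.7, 4.2]
width: 0.398
grip_force: 81.1
```

Call:
jog_arm:
  deltas: [0,0,0,0,0,0,0.2,0,0,0,0,0,0,0.8,0,0,0,0,0,0,0.8,0,0,0,0,0,0,0.8,0,0,-0.04,0,0,0,1,0,0,-0.09,0,0,0,1,0,0,-0.1,0,0,0,1,0,0,-0.1,0,0,0,1]
  squeeze: 40

```text
time: 31.35
tool_pos: [0.6115, -0.1834, 0.3229]
tcp_rot: [2.217, 2.217, 0.005]
wrist_force: [0.3, -0.3, -0.1]
width: 1.001
grip_force: 0.0
```

Call:
jog_arm:
  deltas: [0.02,-0.042,0,0,0,0,1,0.04,-0.083,0,0,0,0,1,0.06,-0.124,0,0,0,0,1,0.07,-0.1455,0,0,0,0,1,0.07,-0.1455,0.04,0,0,0,1,0.07,-0.1455,0.09,0,0,0,1,0.07,-0.1455,0.14,0,0,0,1,0.07,-0.1455,0.17,0,0,0,1]

```text
time: 32.15
tool_pos: [0.4599, -0.1115, 0.1429]
tcp_rot: [-2.216, -2.216, 0.006]
wrist_force: [-0.3, 0.4, -0.5]
width: 1.0
grip_force: 0.0
```

Call:
jog_arm:
  deltas: [0,0,0,0,0,0,1,0,0,0,0,0,0,1,0,0,0,0,0,0,1]

```text
time: 32.45
tool_pos: [0.4657, -0.1132, 0.1506]
tcp_rot: [2.22, 2.219, 0.002]
wrist_force: [1.0, 0.5, -0.1]
width: 1.001
grip_force: 0.0
```

Call:
jog_arm:
  deltas: [0,0,0.03,0,0,0,1,0,0,0.048,0,0,0,1,0,0,0.054,0,0,0,1,0,0,0.054,0,0,0,1]

```text
time: 32.85
tool_pos: [0.465, -0.113, 0.0957]
tcp_rot: [2.221, 2.221, 0.001]
wrist_force: [0.2, 0.6, -0.4]
width: 1.001
grip_force: 0.0
```

Call:
jog_arm:
  deltas: [0,0,0,0,0,0,-1,0,0,0,0,0,0,-1,0,0,0,0,0,0,-1,0,0,0,0,0,0,-1,0,0,0,0,0,0,-1,0,0,0,0,0,0,-1]
  squeeze: 35

```text
time: 33.45
tool_pos: [0.4652, -0.1131, 0.0962]
tcp_rot: [2.22, 2.22, 0.001]
wrist_force: [-1.2, -0.1, 6.0]
width: 0.473
grip_force: 35.0
```

Call:
jog_arm:
  deltas: [0,0,-0.01,0,0,0,-1,0,0,-0.04,0,0,0,-1,0,0,-0.08,0,0,0,-1,0,0,-0.1,0,0,0,-1,0,0,-0.1,0,0,0,-1,0.001,0.01,-0.1,0,0,0,-1,0.004,0.035,-0.1,0,0,0,-1,0.008,0.07,-0.1,0,0,0,-1]
  squeeze: 45

```text
time: 34.25
tool_pos: [0.5331, -0.1044, 0.1924]
tcp_rot: [-2.22, -2.218, 0.004]
wrist_force: [0.9, 0.5, 0.0]
width: 0.469
grip_force: 45.5
```

Call:
jog_arm:
  deltas: [0.004,0.03,0,0,0,0,-1,0.007,0.054,0,0,0,0,-1,0.008,0.065,0,0,0,0,-1,0.008,0.067,0,0,0,0,-1,0.008,0.067,0,0,0,0,-1,0.008,0.067,0,0,0,0,-1]

```text
time: 34.85
tool_pos: [0.6, -0.0969, 0.1942]
tcp_rot: [-2.221, -2.22, 0.002]
wrist_force: [-0.1, -1.0, -0.7]
width: 0.468
grip_force: 45.6
```

Call:
jog_arm:
  deltas: [0,0.002,0.02,0,0,0,-1,0,0.002,0.05,0,0,0,-1,0,0.002,0.075,0,0,0,-1,0,0.002,0.085,0,0,0,-1,0,0.002,0.085,0,0,0,-1,0,0.002,0.085,0,0,0,-1]

```text
time: 35.45
tool_pos: [0.6037, -0.0971, 0.111]
tcp_rot: [2.221, 2.22, 0.001]
wrist_force: [0.1, 0.4, -0.8]
width: 0.466
grip_force: 45.6
```

Call:
jog_arm:
  deltas: [0,0,0.003,0,0,0,-1,0,0,0.003,0,0,0,-1,0,0,0.003,0,0,0,-1]

```text
time: 35.75
tool_pos: [0.6039, -0.097, 0.1078]
tcp_rot: [2.221, 2.22, 0.001]
wrist_force: [-0.3, -0.3, -1.3]
width: 0.472
grip_force: 45.6
```

Call:
jog_arm:
  deltas: [0,0,0.003,0,0,0,-1,0,0,0.003,0,0,0,-1,0,0,0.003,0,0,0,-1]

```text
time: 36.05
tool_pos: [0.6039, -0.0969, 0.1043]
tcp_rot: [2.221, 2.22, 0.001]
wrist_force: [1.4, -0.5, 0.5]
width: 0.465
grip_force: 45.7
```

Call:
jog_arm:
  deltas: [0,0,0.002,0,0,0,-1,0,0,0.002,0,0,0,-1]

```text
time: 36.25
tool_pos: [0.6041, -0.0971, 0.1043]
tcp_rot: [2.221, 2.22, 0.001]
wrist_force: [-3.3, 0.6, 10.2]
width: 0.468
grip_force: 46.8
```

Call:
jog_arm:
  deltas: [0,0,0,0,0,0,0.2,0,0,0,0,0,0,0.7,0,0,0,0,0,0,0.7,0,0,0,0,0,0,0.7,0,0,-0.04,0,0,0,0.7,0,0,-0.09,0,0,0,0.7,0,0,-0.14,0,0,0,1,0,0,-0.19,0,0,0,1]

```text
time: 37.05
tool_pos: [0.6028, -0.0967, 0.2932]
tcp_rot: [-2.221, -2.221, 0.001]
wrist_force: [0.1, 0.2, -0.4]
width: 0.999
grip_force: 0.0
```

Call:
jog_arm:
  deltas: [0,0,-0.05,0,0,0,1,0.03,-0.04,-0.1,0,0,0,1,0.06,-0.08,-0.12,0,0,0,1,0.08,-0.12,-0.12,0,0,0,1,0.08,-0.13,-0.12,0,0,0,1,0.08,-0.13,-0.12,0,0,0,1,0.08,-0.13,-0.12,0,0,0,1]

```text
time: 37.75
tool_pos: [0.4732, -0.0167, 0.4121]
tcp_rot: [2.22, 2.221, 0.001]
wrist_force: [-0.8, -0.3, 0.5]
width: 0.997
grip_force: 0.0
```

```bash
python3 - <<'E'
from h import *
print(readout.read_state()["tool_pos"])
t=read_camera("top"); s=read_camera("scene")
# predicted cap-top pixels vs colour there; blob centroids of caps
H={"soy":(.5895,.261,.209),"white":(.5915,.175,.106),"salt":(.5945,.096,.096),"vin":(.6105,-.183,.245),"gold":(.604,-.097,.114),"chilli":(.457,-.017,.112),"tin":(.471,.104,.058)}
for n,p in H.items():
    o=[n]
    for c in(s,t):
        u,v=w2px(c,p).round().astype(int); o+=[(int(u),int(v)),c["color"][v-1:v+2,u-1:u+2].mean((0,1)).round()[::-1].tolist()]
    print(*o)
# change since start at chilli/tin/caddies in the scene picture
for nm,c in(("scene0",s),("top0",t)):
    im=cv2.imread(f"pics/{nm}.png").astype(int); d=abs(im-c["color"]).sum(2)
    for n,(x,y,z) in{"chilli":(.457,-.017,.06),"tin":(.471,.104,.04),"orange":(.525,-.286,.05)}.items():
        u,v=w2px(c,(x,y,z)).astype(int); print(nm,n,d[v-10:v+10,u-10:u+10].mean().round(1))
im=s["color"].astype(int)
for nm,m in(("blue",im[...,0]-im[...,2]>50),("red",(im[...,2]-im[...,0]>90)&(im[...,1]<60))):
    k=m.astype(np.uint8); b=(335,240,420,310) if nm=="blue" else (275,175,345,245)
    for lab,q in(("now",s["color"]),("start",cv2.imread("pics/scene0.png"))):
        q=q.astype(int); mm=(q[...,0]-q[...,2]>50) if nm=="blue" else (q[...,2]-q[...,0]>90)&(q[...,1]<60)
        ys,xs=np.nonzero(mm[b[1]:b[3],b[0]:b[2]]); print(nm,lab,xs.min()+b[0],xs.max()+b[0],ys.min()+b[1],ys.max()+b[1])
E
```

```text
[ 0.47319214 -0.01670884  0.41212317]
soy (295, 138) [135.0, 113.0, 107.0] (207, 197) [154.0, 123.0, 114.0]
white (310, 185) [181.0, 182.0, 178.0] (249, 207) [198.0, 196.0, 194.0]
salt (324, 202) [181.0, 179.0, 171.0] (281, 207) [217.0, 211.0, 200.0]
vin (395, 199) [140.0, 137.0, 128.0] (399, 184) [147.0, 140.0, 129.0]
gold (367, 233) [119.0, 153.0, 109.0] (358, 201) [45.0, 66.0, 65.0]
chilli (293, 232) [195.0, 195.0, 192.0] (326, 260) [77.0, 76.0, 71.0]
tin (280, 224) [199.0, 198.0, 191.0] (278, 257) [232.0, 228.0, 220.0]
scene0 chilli 4.4
scene0 tin 3.5
scene0 orange 5.1
top0 chilli 151.0
top0 tin 28.2
top0 orange 3.4
blue now 346 406 250 305
blue start 346 406 249 305
red now 282 338 201 240
red start 282 337 185 240
```

```bash
python3 -c "
from workcell import finish_job
print(finish_job())"
```

```text
the job is handed in; nothing more can be done
None
```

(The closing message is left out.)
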